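# Fit the U-bolt over the support rod of the bench bracket

## Task

Lift the U-bolt with the blue grip out of its parking block, pass both its legs down round the steel rod of the bench bracket and through the two holes of the brass plate beneath at once, and push it fully home, upright, until its crown rests on the rod; then let go. The plate may stand a little to either side of the bracket's middle along the rod, so find the holes by feel, gently: never press the U-bolt against the bracket with more than 30 N. Leave the bottles, glassware and other things on the worktop where they are.

Things in the scene. Friction and masses are not known exactly. Their poses are not given: they have to be found in the camera images.
- ubolt_grip (a point): Centre of the U-bolt's blue plastic grip: 16 mm along x, 26 mm along y, 50 mm tall along z. Its two flat faces across x are the ones to pinch (fingers close along x). Axes as for ubolt_foot, which lies 73 mm below along z.
- ubolt_foot (a point): Midpoint between the leg tips of the loose steel U-bolt (0.12 kg). z up the legs, y from leg to leg, same after a half turn. Legs round, 6 mm thick, axes 30 mm apart, tips rounded; inside of the crown 46 mm above the tips, grip from 48 to 98 mm above them. It starts upright in the parking block, tips 6 mm above the worktop, with some play.
- parking_block: Fixed grey plastic block, 44 (x) x 70 (y) x 32 mm tall, with two holes of 7.5 mm, 26 mm deep, at y = +15 and -15 mm, in which the U-bolt stands. Origin at the centre of its underside, z up.
- bracket: Fixed bench bracket; origin at the centre of the underside of its 134 (x) x 80 (y) mm foot, on the worktop; z up, x along its rod. Pillars at x = -54 and +54 mm (14 mm thick, 51 tall) carry the rod. Under the rod lies a brass plate, top at z = 34 mm. U-bolt fully home: crown on the rod, leg tips at z = 8 mm.
- rod_middle (a point): Middle of the bracket, on the axis of its level steel rod, 45 mm above the worktop (axes as the bracket's). The rod is 18 mm thick (top at z = 54) and runs along x from -72 to +68 mm; past its +x end is a ring, 50 mm outer diameter, centre at x = 87 mm.
- plate_level (a point): Middle of the bracket at the brass plate's top, z = 34 mm: not the holes. Plate 60 x 60 x 12 mm, two 8 mm through holes at y = +15 and -15, their common x anywhere from -12 to +12 mm, not measured; the plate does not shift. Below it spring noses grip the legs: with the tips at about z = 16 mm the U-bolt needs a push of 4 to 8 N to pass them, then drags lightly until home.
- dropper_bottle: Bystander: amber dropper bottle with a red teat, 38 mm across, 111 tall. Origin at the centre of its underside.
- glass_beaker: Bystander: small glass beaker, 45 mm across, 58 tall. Origin at the centre of its underside.
- glass_vial: Bystander: slim clear vial, 26 mm across, 118 tall. Origin at the centre of its underside.
- bench_timer: Bystander: white bench timer with coloured keys, 58 x 62 x 20 mm. Origin at the centre of its underside.
- red_pen: Bystander: red marker pen, 118 mm long, 13 thick, lying. Origin at the centre of its underside.
- glass_box: Bystander: small blue and white box of cover glasses, 31 x 31 x 20 mm. Origin at the centre of its underside.
- ubolt: The loose U-bolt as a whole; its origin and axes are those of ubolt_foot.
Mind the look-alikes: they are no part of the job. What is shaped like the parking_block but purple is not meant.

How it is judged:
By the outcome, as a careful person would: the job done as asked, in the order asked, and still so for the second after the job is handed in, with the robot touching nothing.
It also fails if it takes over 64 s, if anything falls off the work surface, if the arm or the gripper's body presses on something with over 40 N, if the wrist force passes 120 N, or if a joint passes its speed limit or range.

## Robot

A 6-joint arm with a two-finger parallel gripper is mounted at the origin on a cart in front of the work surface, level with it; the furniture and walls round the work are solid. World frame = base frame: x ahead of the robot, y to its left, z up, the work surface at z = 0. Lengths are in mm, angles in rad, forces in N, time in s.
With the tool pointing down it reaches from about 350 to 975 mm from the base axis. Payload 7.1 kg.
Tool frame: the origin (TCP) lies on the centre line of the jaws, within the pads' length; the fingertips stand 17 mm ahead of it and the grasp point (between the pads) lies 2 mm behind it; z points along the fingers, y is the direction in which the jaws open and shut (so a half turn about z gives the same grasp; the last joint's range is limited). The gripper opens to 88 mm and grips with 3 to 60 N. Pads are 20 mm wide; open, the fingers measure 115 mm over their backs; the gripper's body (75 mm by 178 mm) begins 61 mm behind the grasp point.
Start: joints at [1.149, 0.423, 1.63, -0, 1.089, -0.019], TCP at [244.965, 574.976, 239.675] pointing down, gripper open.
Joint ranges: [-3, 3], [-0.9, 2.11], [0.09, 2.58], [-1.31, 4.45], [0.11, 2.69], [-2.54, 2.54]. Speed limits (rad/s): [2.39, 2.39, 3.01, 3.14, 3.14, 3.14].

## Interface

Orientations are given as a rotation vector (axis times angle).
In Python, from workcell import ctrl, imaging, workorder gives the robot as it stands. The module is installed in compiled form; this text tells all that it offers.
- The arm moves only by the shell command python3 -m crank 'ROWS' [OPENING]. ROWS is JSON, a list of rows, each an object with "travel": the shift along the tool's x, y, z as a fraction of full scale, a list of three; "turn": the turn about the tool's z as a fraction of full scale. In form: [{"travel": [dx, dy, dz], "turn": turn}, ...]. A call has 1 to 20 rows; each row shifts and turns the pose as measured when the row begins, along the tool's axes as they then stand; what a row does not reach is not made up. Full scale, the value 1, is 5 cm for a shift and 0.1 rad for a turn. A row lasts 1/10 s, in which the tool goes at most 50 mm and 8.59 degrees, less where a joint would pass 70% of its speed; a pose out of reach is approached as far as the arm can. A call with a number of a shift or a turn outside -1 to 1 is refused whole. A call with a gripper value outside its range is refused whole. OPENING is the gripper command: -1 is shut, 1 is fully open, values between are in proportion, set as the call begins (- or left out, the last holds). The fingers move at their own pace and stop on an object; the grip force is fixed at half the most. Time passes only in rows, so rows that do not move let the fingers close. It gives the time, the measured TCP pose, the force and the opening at its end, in the units of the state.
- ctrl.get_obs(): the state, without advancing time (a new reading comes with each control period).
- imaging.get_image(name): name is "scene" or "top" or "wrist"; returns the picture (420x560x3 uint8, blue, green, red); there is no depth.
- imaging.camera_info(name): a dict with "camera_matrix" (3x3 intrinsics, pixels), "rvec" (rotation vector, rad) and "tvec" (3), from world to camera coordinates, as OpenCV has them. Camera axes: x right, y down, z forward; pixel columns grow to the right and rows downward; lengths in mm; the calibration is good to about 2 mm. A picture is of the moment at which its call begins: read the wrist's pose just before it. camera_info takes no time and is no camera call; for the wrist camera it gives the pose at the moment of the call.
- workorder.close_job(): hands the job in, once; it reports no verdict.
The state is a dict: "t": time; "qpos": joint angles; "qvel": joint speeds; "joint_torque": joint torques, N m; "ee_pos": TCP position; "orientation": TCP orientation; "ft_force": force on the tool from outside, world axes, zero at the start; "moment": the same for the moment, N m; "width": finger opening in mm.
Only numpy, scipy, OpenCV 4.12 (cv2) and the standard library are available. Lean on these libraries where they do the work, as an engineer would, in place of code of your own. Each camera call takes 0.05 s, during which the arm holds its last target.

## Working session

There is one attempt and no reset: what is moved stays moved. The work goes in short steps, Python scripts to look and compute and a shell command to move; the robot and the scene stay as the last step left them, time stands still between calls to the robot, and variables do not carry over. Pictures are saved under pics/ and viewed, and the job is handed in when it is done.

```bash
mkdir -p pics
python3 - <<'E'
from workcell import ctrl, imaging
import cv2
print(ctrl.get_obs())
for n in ("scene","top","wrist"):
    im=imaging.get_image(n); cv2.imwrite(f"pics/{n}0.png",im)
    ci=imaging.camera_info(n); print(n,ci)
E
```

```text
{'t': 0.0, 'qpos': array([ 1.14898690e+00,  4.23819103e-01,  1.63069522e+00, -2.17812077e-05,
        1.08861047e+00, -1.90125629e-02]), 'qvel': array([-3.47196667e-04, -5.26915244e-06,  1.03334760e-03, -1.80405518e-04,
        7.36298330e-04, -4.69039134e-04]), 'joint_torque': array([-4.74551216e-04, -5.44619787e+01, -2.73672509e+01,  6.43221941e-02,
        2.28555588e-02, -7.39063262e-05]), 'ee_pos': array([244.76397935, 574.49391762, 238.91320501]), 'orientation': array([-6.28364251e-01, -3.07778669e+00,  2.35485255e-03]), 'ft_force': array([0.26635169, 0.18281114, 0.18899541]), 'moment': array([ 0.00353796,  0.04342502, -0.01739031]), 'width': 87.62203931407144}
scene {'camera_matrix': array([[494.35759144,   0.        , 280.90420297],
       [  0.        , 494.35759144, 210.57206318],
       [  0.        ,   0.        ,   1.        ]]), 'rvec': array([ 2.07880576, -0.71324676,  0.4066559 ]), 'tvec': array([-394.27983752,  282.68989022,  907.05242812])}
top {'camera_matrix': array([[526.85305492,   0.        , 279.02880121],
       [  0.        , 526.85305492, 215.94517065],
       [  0.        ,   0.        ,   1.        ]]), 'rvec': array([ 2.15444431, -2.20716849,  0.11950057]), 'tvec': array([  71.00989117,  539.12797754, 1519.6551851 ])}
wrist {'camera_matrix': array([[366.94753826,   0.        , 282.28207243],
       [  0.        , 366.94753826, 208.4443529 ],
       [  0.        ,   0.        ,   1.        ]]), 'rvec': array([-2.44084087, -1.61317726, -0.19965859]), 'tvec': array([-623.91300998,  -30.40066024,  389.86409667])}
```

View pics/scene0.png

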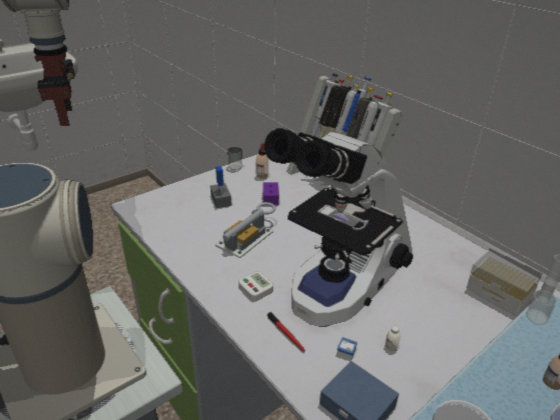

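View pics/top0.png

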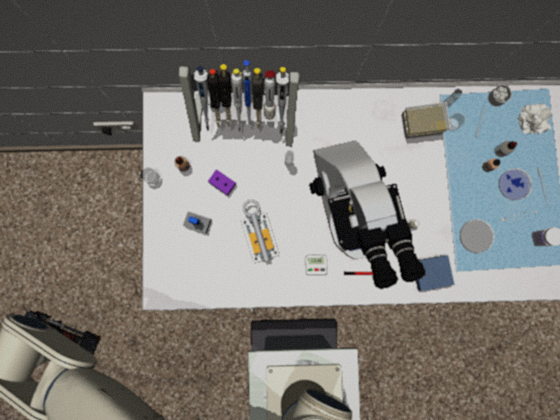

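View pics/wrist0.png

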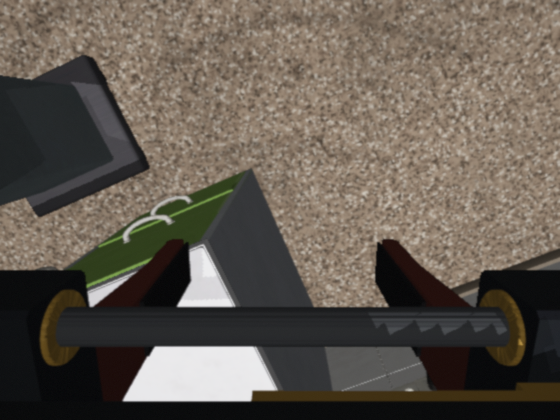

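Candidates for the parking block: the grey block holding the blue grip (top 197,222; scene 220,190) and the purple block (top 222,182; scene 271,192), which is the excluded look-alike. I'll confirm with an enlarged crop.

```bash
cat > h.py <<'E'
import numpy as np, cv2
from workcell import ctrl, imaging
def cam(n):
    c=imaging.camera_info(n); return c["camera_matrix"],np.array(c["rvec"]),np.array(c["tvec"])
def proj(n,P,c=None):
    K,r,t=c or cam(n); return cv2.projectPoints(np.array(P,float).reshape(-1,1,3),r,t,K,None)[0].reshape(-1,2)
def ray(n,uv,z,c=None):
    K,r,t=c or cam(n); R=cv2.Rodrigues(r)[0]; o=-R.T@t
    d=R.T@np.linalg.inv(K)@np.array([uv[0],uv[1],1.]); return o+d*(z-o[2])/d[2]
def rot2(P,a): return P
def place(pts,x,y,a):
    pts=np.array(pts,float);c,s=np.cos(a),np.sin(a)
    return np.c_[x+c*pts[:,0]-s*pts[:,1],y+s*pts[:,0]+c*pts[:,1],pts[:,2]]
def tool():
    o=ctrl.get_obs(); return o,cv2.Rodrigues(np.array(o["orientation"]))[0]
E
python3 - <<'E'
import cv2,numpy as np
a=cv2.imread("pics/top0.png")[160:280,160:300]
b=cv2.imread("pics/scene0.png")[140:260,190:300]
cv2.imwrite("pics/c1.png",cv2.resize(a,None,fx=5,fy=5,interpolation=2))
cv2.imwrite("pics/c2.png",cv2.resize(b,None,fx=5,fy=5,interpolation=2))
from h import *
for uv in [(197,222),(222,182),(260,238)]: print(ray("top",uv,32))
E
```

```text
[527.93231468 297.00380649  32.        ]
[643.82647043 222.70308379  32.        ]
[476.98328716 114.94318645  32.        ]
```

View pics/c1.png

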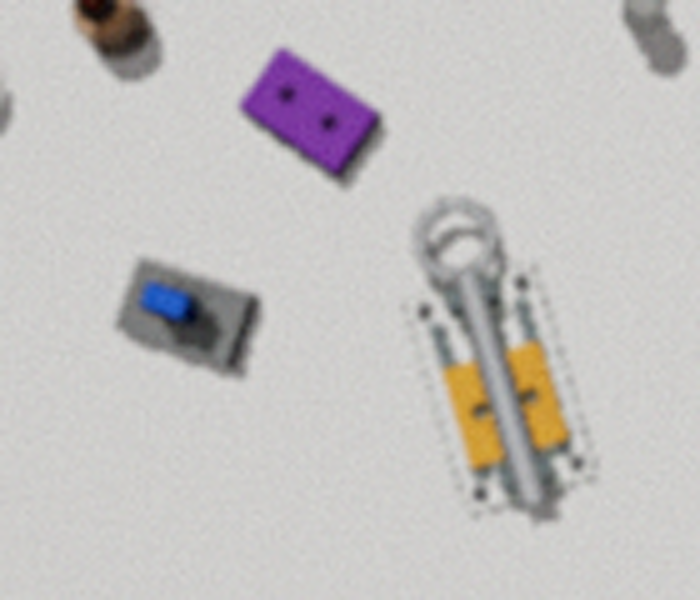

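View pics/c2.png

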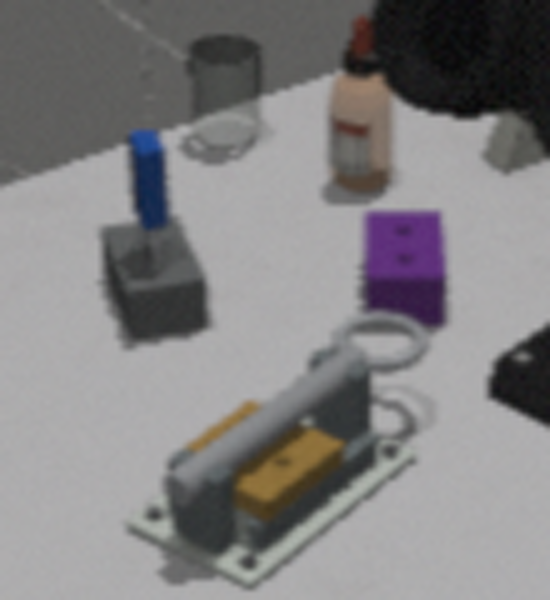

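The crop shows that the grey block holds the U-bolt with the blue grip, and the purple block is empty. The bracket has an orange brass plate, with holes visible at about top (256,242) and (265.5,239). Next I'll fit poses from the clicked corners.

```bash
cat > fit.py <<'E'
from h import *
from scipy.optimize import least_squares
T=lambda u,v:(160+(u+.5)/5-.5,160+(v+.5)/5-.5)
S=lambda u,v:(190+(u+.5)/5-.5,140+(v+.5)/5-.5)
def fit(obs,x0):
    def f(p):
        r=[]
        for n,P,uv in obs: r+=list((proj(n,place([P],*p),cams[n])[0]-uv))
        return r
    s=least_squares(f,x0,loss='soft_l1'); print(s.x,np.degrees(s.x[2]),np.round(np.array(s.fun).reshape(-1,2),1).tolist()); return s.x
cams={n:cam(n) for n in("top","scene")}
if __name__=="__main__":
    o,R=tool(); print("tool R",R.round(3).tolist())
    K,r,t=cam("wrist"); Rc=cv2.Rodrigues(r)[0]; C=-Rc.T@t
    print("cam in tool",R.T@(C-o["ee_pos"]),(R.T@Rc.T).round(3).tolist())
    b=fit([("top",(22,35,32),T(140,262)),("top",(22,-35,32),T(258,297)),("top",(-22,35,32),T(122,325)),
      ("top",(-22,-35,32),T(240,365)),
      ("scene",(-22,35,32),S(103,227)),("scene",(22,35,32),S(177,222)),("scene",(-22,-35,32),S(128,280)),("scene",(22,-35,32),S(207,276)),("scene",(22,-35,0),S(207,325)),("scene",(-22,-35,0),S(128,345))],[528,297,-.29])
    k=fit([("top",(30,30,34),T(446,366)),("top",(30,-30,34),T(538,342)),("top",(-30,-30,34),T(570,440)),("top",(-30,30,34),T(476,470)),
      ("top",(87,0,45),T(457,240)),("top",(-72,0,54),T(537,502)),
      ("scene",(-67,40,0),S(130,524)),("scene",(-67,-40,0),S(252,586)),("scene",(67,-40,0),S(415,457))],[477,115,.29])
    h1,h2=ray("top",T(481,410),34),ray("top",T(528,395),34); print(h1,h2)
    for h in(h1,h2,(h1+h2)/2):
        d=h[:2]-k[:2]; c,s=np.cos(k[2]),np.sin(k[2]); print("hole in bracket",c*d[0]+s*d[1],-s*d[0]+c*d[1])
    a=ray("top",T(168,299),104); print("grip top",a)
    # grip in scene
    print(proj("scene",place([(0,0,79)],*b)))
E
python3 fit.py
```

```text
tool R [[-0.92, 0.392, -0.0], [0.392, 0.92, -0.001], [0.0, -0.001, -1.0]]
cam in tool [ 6.65736386e+01 -4.83227620e-02 -1.44938101e+02] [[-0.0, -0.969, -0.247], [1.0, -0.0, -0.001], [0.001, -0.247, 0.969]]
[ 5.27385583e+02  2.96833579e+02 -3.44585508e-01] -19.743295296797672 [[0.6, -0.7], [-0.3, -0.2], [-0.8, 1.0], [-1.6, 0.5], [-0.5, 0.2], [0.2, -1.1], [0.0, 2.7], [0.2, 0.9], [0.6, 1.0], [0.6, -0.4]]
[4.77493982e+02 1.13610488e+02 2.89866436e-01] 16.608123417043227 [[-1.4, -1.7], [-0.1, -3.2], [-0.1, -3.2], [-1.1, -2.8], [0.1, 1.4], [1.0, 1.4], [-1.6, 2.1], [-0.3, 2.3], [0.2, 0.8]]
[466.73377164 127.29304839  34.        ] [474.77391094  99.86614617  34.        ]
hole in bracket -6.400509233624486 16.18728118267135
hole in bracket -6.535061350023521 -12.3934938533785
hole in bracket -6.4677852918239775 1.8968936646464085
grip top [529.23534994 297.4250962  104.        ]
[[219.48137037 175.53327425]]
```

```bash
python3 -m crank '[{"travel":[0,0,0],"turn":1},{"travel":[0,0,0],"turn":1},{"travel":[0,0,0],"turn":1},{"travel":[0,0,0],"turn":1},{"travel":[0,0,0],"turn":1},{"travel":[0,0,0],"turn":1},{"travel":[0,0,0],"turn":1},{"travel":[0,0,0],"turn":1},{"travel":[0,0,0],"turn":1},{"travel":[0,0,0],"turn":1},{"travel":[0,0,0],"turn":1},{"travel":[0,0,0],"turn":1},{"travel":[0,0,0],"turn":1},{"travel":[0,0,0],"turn":1}]' 1
cat >> h.py <<'E'
def plan(x,y,z,ya):
    """rows units from present pose to TCP target, with tool y at world angle ya"""
    o,R=tool(); d=np.array([x,y,z])-o["ee_pos"]; l=R.T@d
    cur=np.arctan2(R[1,1],R[0,1]); dy=(ya-cur+np.pi)%(2*np.pi)-np.pi
    print("t",round(o["t"],2),"pos",o["ee_pos"].round(1),"ang",round(cur,4),"q",o["qpos"].round(2),"w",round(o["width"],1),"F",np.round(o["ft_force"],1),"M",np.round(o["moment"],2))
    print("tool shift mm",l.round(1),"units",(l/50).round(3),"turn units",round(-dy/.1,3),"tilt",R[:,2].round(4))
E
python3 -c "
from h import *
plan(528,297,239,-.31)"
```

```text
t: 1.55
ee_pos: [243.4, 571.6, 234.1]
orientation: [2.514, 1.875, -0.015]
ft_force: [0.5, 0.4, 0.5]
width: 87.9
t 1.55 pos [243.4 571.6 234.1] ang -0.2888 q [1.15 0.43 1.64 0.   1.09 1.44] w 87.9 F [0.5 0.4 0.5] M [-0.04  0.09  0.01]
tool shift mm [-182.2  351.    -3.4] units [-3.644  7.02  -0.068] turn units 0.212 tilt [-0.0045 -0.01   -0.9999]
```

```bash
python3 -m crank '[{"travel":[-0.18,0.35,-0.02],"turn":0.02},{"travel":[-0.36,0.7,-0.02],"turn":0.02},{"travel":[-0.36,0.7,-0.02],"turn":0.02},{"travel":[-0.36,0.7,-0.02],"turn":0.02},{"travel":[-0.36,0.7,-0.02],"turn":0.02},{"travel":[-0.36,0.7,-0.02],"turn":0.02},{"travel":[-0.36,0.7,-0.02],"turn":0.02},{"travel":[-0.36,0.7,-0.02],"turn":0.02},{"travel":[-0.36,0.7,-0.02],"turn":0.02},{"travel":[-0.36,0.7,-0.02],"turn":0.02},{"travel":[-0.18,0.35,-0.02],"turn":0.02},{"travel":[0,0,0],"turn":0}]' 1
python3 - <<'E'
from h import *
plan(528,297,200,-.31)
cv2.imwrite("pics/w1.png",imaging.get_image("wrist"))
K,r,t=cam("wrist"); np.savez("w1.npz",K=K,r=r,t=t)
E
```

```text
t: 2.75
ee_pos: [533.2, 285.0, 243.9]
orientation: [2.534, 1.846, -0.021]
ft_force: [-0.2, 0.5, -0.2]
width: 87.5
t 2.75 pos [533.2 285.  243.9] ang -0.3115 q [ 0.48  0.39  1.66 -0.01  1.09  0.79] w 87.5 F [-0.2  0.5 -0.2] M [-0.09  0.06 -0.02]
tool shift mm [10.5 -8.5 43.8] units [ 0.21  -0.17   0.876] turn units -0.015 tilt [-0.0072 -0.0128 -0.9999]
```

View pics/w1.png

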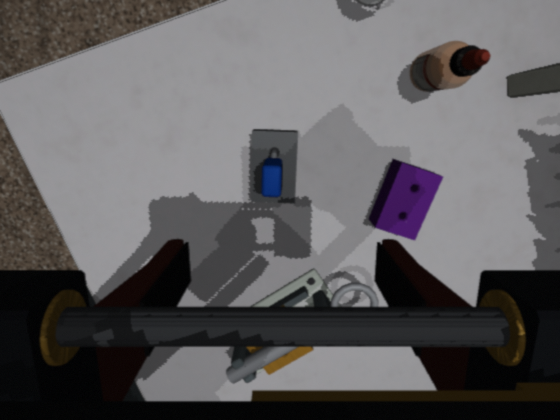

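Run:
```python
import cv2
a=cv2.imread("pics/w1.png")[110:230,210:330]
cv2.imwrite("pics/w1c.png",cv2.resize(a,None,fx=5,fy=5,interpolation=2))
```

```text
(no output)
```

View pics/w1c.png

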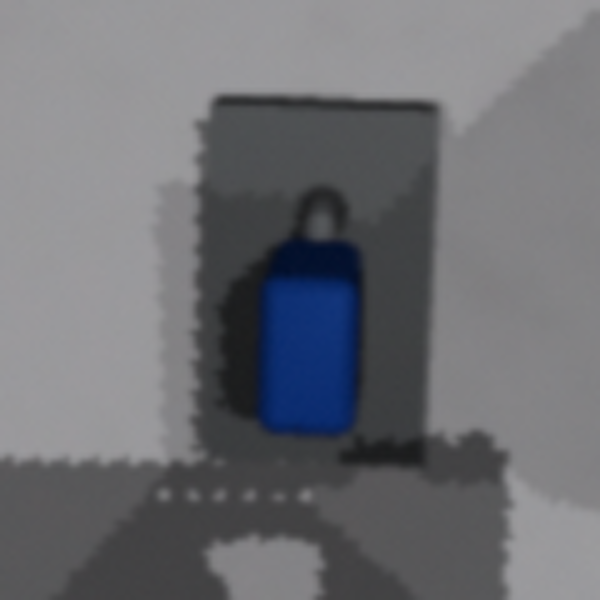

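Run:
```python
import fit; from fit import *
d=np.load("w1.npz"); c=(d['K'],d['r'],d['t'])
fit.cams["w"]=c
W=lambda u,v:(210+(u+.5)/5-.5,110+(v+.5)/5-.5)
for n,uvs,z in(("grip",[(264,277),(360,275),(357,434),(261,434)],104),("block",[(212,108),(438,108),(425,464),(203,464)],32)):
    P=[ray("w",W(*u),z,c) for u in uvs]
    print(n,np.mean(P,0),[np.round(p[:2],1).tolist() for p in P], [round(np.linalg.norm(P[i]-P[i-1]),1) for i in range(4)])
fit.fit([("w",(-8,13,104),W(264,277)),("w",(8,13,104),W(360,275)),("w",(8,-13,104),W(357,434)),("w",(-8,-13,104),W(261,434))],[528,297,-.31])
fit.fit([("w",(-22,35,32),W(212,108)),("w",(22,35,32),W(438,108)),("w",(22,-35,32),W(425,464)),("w",(-22,-35,32),W(203,464))],[528,297,-.31])
```

```text
Traceback (most recent call last):
AttributeError: 'function' object has no attribute 'cams'
```

Run:
```python
from fit import *
d=np.load("w1.npz"); c=(d['K'],d['r'],d['t'])
cams["w"]=c
W=lambda u,v:(210+(u+.5)/5-.5,110+(v+.5)/5-.5)
for n,uvs,z in(("grip",[(264,277),(360,275),(357,434),(261,434)],104),("block",[(212,108),(438,108),(425,464),(203,464)],32)):
    P=[ray("w",W(*u),z,c) for u in uvs]
    print(n,np.mean(P,0),[np.round(p[:2],1).tolist() for p in P], [round(np.linalg.norm(P[i]-P[i-1]),1) for i in range(4)])
fit([("w",(-8,13,104),W(264,277)),("w",(8,13,104),W(360,275)),("w",(8,-13,104),W(357,434)),("w",(-8,-13,104),W(261,434))],[528,297,-.31])
fit([("w",(-22,35,32),W(212,108)),("w",(22,35,32),W(438,108)),("w",(22,-35,32),W(425,464)),("w",(-22,-35,32),W(203,464))],[528,297,-.31])
```

```text
grip [528.78372508 302.16296342 104.        ] [[525.8, 316.2], [540.1, 311.9], [531.9, 287.9], [517.4, 292.6]] [np.float64(25.0), np.float64(14.9), np.float64(25.3), np.float64(15.2)]
block [527.99188531 301.49053135  32.        ] [[519.5, 340.9], [560.3, 327.7], [537.2, 261.9], [494.9, 275.4]] [np.float64(69.9), np.float64(42.9), np.float64(69.8), np.float64(44.4)]
[ 5.28768679e+02  3.02167031e+02 -3.26718735e-01] -18.71960458887435 [[-0.9, -0.9], [0.5, -0.2], [0.6, 0.7], [-0.3, 0.3]]
[ 5.27963227e+02  3.01488554e+02 -3.36746109e-01] -19.294130807270907 [[-1.0, -0.7], [0.1, 0.5], [0.2, 0.7], [0.6, -0.5]]
```

```bash
python3 -m crank '[{"travel":[0.15,-0.08,0.35],"turn":0.1},{"travel":[0.15,-0.05,0.35],"turn":0.1},{"travel":[0,0,0.2],"turn":0},{"travel":[0,0,0],"turn":0},{"travel":[0,0,0],"turn":0}]' 1
python3 - <<'E'
from h import *
plan(528,297,200,-.33)
K,r,t=cam("wrist"); np.savez("w2.npz",K=K,r=r,t=t)
im=imaging.get_image("wrist");cv2.imwrite("pics/w2.png",im)
print(proj("wrist",[[528.8,302.2,104]]), (cam("wrist")[2]-t))
cv2.imwrite("pics/w2c.png",cv2.resize(im[140:290,210:360],None,fx=4,fy=4,interpolation=2))
E
```

```text
t: 3.3
ee_pos: [527.0, 304.6, 197.1]
orientation: [2.55, 1.826, -0.024]
ft_force: [-0.2, 0.8, -0.2]
width: 87.4
t 3.3 pos [527.  304.6 197.1] ang -0.328 q [ 0.51  0.46  1.69 -0.01  1.01  0.84] w 87.4 F [-0.2  0.8 -0.2] M [ 0.01  0.06 -0.04]
tool shift mm [-6.9  3.4 -2.8] units [-0.138  0.068 -0.056] turn units 0.02 tilt [-0.0094 -0.0126 -0.9999]
[[285.94660131 217.52476321]] [ 0.03731158 -0.02467905  0.04995634]
```

View pics/w2c.png

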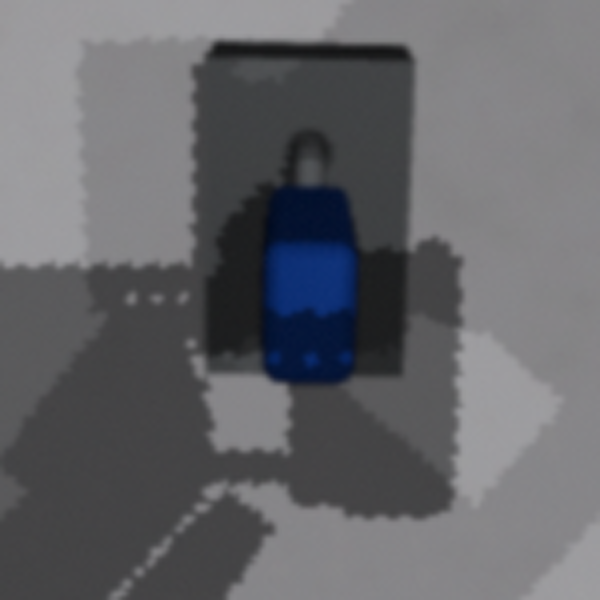

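View pics/w2.png

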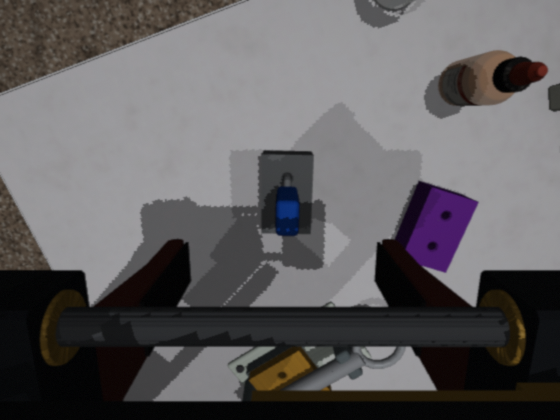

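Run:
```python
from fit import *
d=np.load("w2.npz"); c=(d['K'],d['r'],d['t'])
cams["w"]=c
W=lambda u,v:(210+(u+.5)/4-.5,140+(v+.5)/4-.5)
g=fit([("w",(-8,13,104),W(267,242)),("w",(8,13,104),W(355,242)),("w",(8,-13,104),W(354,382)),("w",(-8,-13,104),W(265,382))],[528,297,-.31])
fit([("w",(-22,35,32),W(208,58)),("w",(22,35,32),W(412,58)),("w",(22,-35,32),W(403,375)),("w",(-22,-35,32),W(207,373))],[528,297,-.31])
plan(g[0],g[1],80,g[2])
```

```text
[ 5.29491950e+02  3.01758733e+02 -3.33449756e-01] -19.105263681139945 [[-1.1, -1.0], [1.0, -0.8], [0.6, 1.1], [-0.6, 1.0]]
[ 5.29222421e+02  3.01127015e+02 -3.37678534e-01] -19.3475548037228 [[-0.9, -0.3], [0.6, 0.2], [0.3, 0.0], [-0.2, 0.0]]
t 3.35 pos [526.9 304.5 197.2] ang -0.3281 q [ 0.51  0.46  1.69 -0.01  1.01  0.84] w 88.0 F [-0.5  0.5  0. ] M [-0.05  0.11  0.03]
tool shift mm [ -0.    3.9 117.2] units [-1.000e-03  7.700e-02  2.344e+00] turn units 0.053 tilt [-0.0094 -0.0126 -0.9999]
```

```bash
python3 -m crank '[{"travel":[0,0.08,0.2],"turn":0.05},{"travel":[0,0,0.5],"turn":0},{"travel":[0,0,0.5],"turn":0},{"travel":[0,0,0.5],"turn":0},{"travel":[0,0,0.35],"turn":0},{"travel":[0,0,0.15],"turn":0},{"travel":[0,0,0],"turn":0},{"travel":[0,0,0],"turn":0}]' 1
python3 - <<'E'
from h import *
plan(529.4,301.6,82,-.335)
im=imaging.get_image("wrist");cv2.imwrite("pics/w3.png",im)
print(proj("wrist",[[529.4,301.6,104]]))
E
```

```text
t: 4.15
ee_pos: [534.5, 302.3, 86.2]
orientation: [2.556, 1.816, -0.009]
ft_force: [1.0, 0.3, 0.5]
width: 88.1
t 4.15 pos [534.5 302.3  86.2] ang -0.3353 q [ 0.5   0.61  1.73 -0.01  0.8   0.84] w 88.1 F [1.  0.3 0.5] M [-0.04  0.09  0.05]
tool shift mm [-2.3 -4.6  4.2] units [-0.046 -0.092  0.084] turn units -0.003 tilt [-9.0e-04 -8.2e-03 -1.0e+00]
[[268.95382427 301.93171567]]
```

View pics/w3.png

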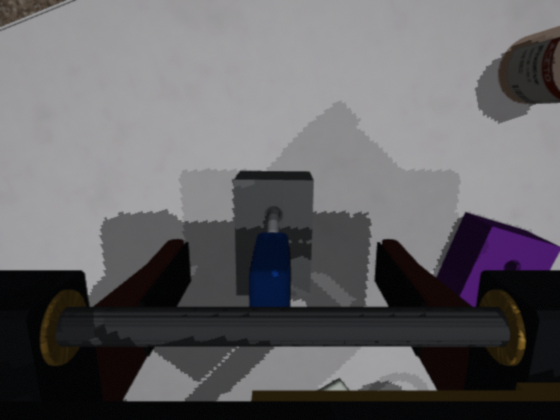

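```bash
python3 -m crank '[{"travel":[-0.04,-0.09,0.08],"turn":0},{"travel":[0,0,0],"turn":0},{"travel":[0,0,0],"turn":0}]' 1
python3 - <<'E'
from h import *
plan(529.4,301.6,82,-.335)
im=imaging.get_image("wrist");cv2.imwrite("pics/w4.png",im)
E
```

```text
t: 4.5
ee_pos: [530.5, 302.6, 84.5]
orientation: [2.555, 1.816, -0.002]
ft_force: [-0.2, 0.1, 0.0]
width: 87.8
t 4.5 pos [530.5 302.6  84.5] ang -0.3352 q [ 0.5   0.61  1.75 -0.01  0.79  0.84] w 87.8 F [-0.2  0.1  0. ] M [-0.08  0.11 -0.01]
tool shift mm [-1.3 -0.8  2.5] units [-0.026 -0.015  0.051] turn units -0.002 tilt [ 0.0031 -0.006  -1.    ]
```

View pics/w4.png

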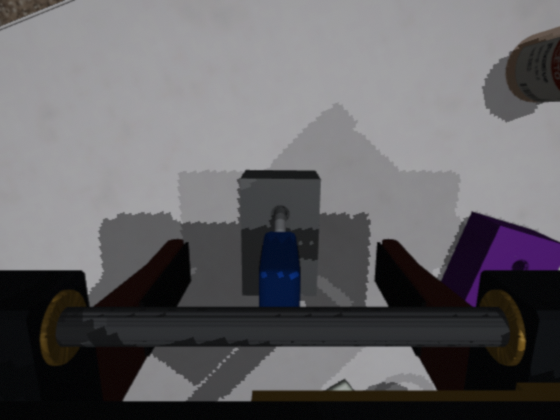

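```bash
python3 -m crank '[{"travel":[-0.02,-0.012,0.03],"turn":0},{"travel":[0,0,0],"turn":0}]' 1
python3 -m crank '[{"travel":[0,0,0],"turn":0},{"travel":[0,0,0],"turn":0},{"travel":[0,0,0],"turn":0},{"travel":[0,0,0],"turn":0},{"travel":[0,0,0],"turn":0},{"travel":[0,0,0],"turn":0},{"travel":[0,0,0],"turn":0},{"travel":[0,0,0],"turn":0}]' -1
python3 -c "
from h import *
plan(529.4,301.6,82,-.335)"
```

```text
t: 4.75
ee_pos: [529.7, 301.9, 83.4]
orientation: [2.555, 1.816, -0.001]
ft_force: [-0.4, 0.6, 0.4]
width: 87.8
t: 5.55
ee_pos: [529.8, 301.9, 83.4]
orientation: [2.555, 1.816, -0.001]
ft_force: [-0.4, -0.3, -0.0]
width: 27.5
t 5.55 pos [529.8 301.9  83.4] ang -0.3351 q [ 0.5   0.61  1.75 -0.01  0.78  0.84] w 27.5 F [-0.4 -0.3 -0. ] M [-0.05  0.09 -0.06]
tool shift mm [-0.5 -0.3  1.4] units [-0.009 -0.006  0.027] turn units -0.001 tilt [ 0.0037 -0.0057 -1.    ]
```

```bash
python3 -m crank '[{"travel":[0,0,0],"turn":0},{"travel":[0,0,0],"turn":0},{"travel":[0,0,0],"turn":0},{"travel":[0,0,0],"turn":0}]' -1
python3 -c "
from h import *
plan(529.4,301.6,82,-.335)"
```

```text
t: 5.95
ee_pos: [529.4, 302.0, 83.3]
orientation: [2.556, 1.816, -0.001]
ft_force: [-0.5, -0.5, 0.5]
width: 15.9
t 5.95 pos [529.4 302.   83.3] ang -0.3354 q [ 0.5   0.61  1.75 -0.01  0.78  0.84] w 15.9 F [-0.5 -0.5  0.5] M [-0.05  0.13 -0.1 ]
tool shift mm [-0.4  0.1  1.3] units [-0.008  0.002  0.025] turn units -0.004 tilt [ 0.0029 -0.0056 -1.    ]
```

```bash
python3 -m crank '[{"travel":[0,0,-0.1],"turn":0},{"travel":[0,0,-0.2],"turn":0},{"travel":[0,0,-0.3],"turn":0},{"travel":[0,0,-0.4],"turn":0},{"travel":[0,0,-0.5],"turn":0},{"travel":[0,0,-0.3],"turn":0},{"travel":[0,0,-0.1],"turn":0},{"travel":[0,0,0],"turn":0},{"travel":[0,0,0],"turn":0}]' -1
python3 - <<'E'
from h import *
plan(477,114,170,.29)
im=imaging.get_image("wrist");cv2.imwrite("pics/w5.png",im)
E
```

```text
t: 6.85
ee_pos: [529.7, 302.5, 188.3]
orientation: [2.555, 1.816, 0.004]
ft_force: [0.3, -0.4, -1.6]
width: 16.0
t 6.85 pos [529.7 302.5 188.3] ang -0.3351 q [ 0.5   0.46  1.7  -0.01  0.97  0.84] w 16.0 F [ 0.3 -0.4 -1.6] M [-0.04  0.09  0.05]
tool shift mm [-195.3   12.1   18.8] units [-3.906  0.241  0.377] turn units -6.251 tilt [ 0.0063 -0.0045 -1.    ]
```

View pics/w5.png

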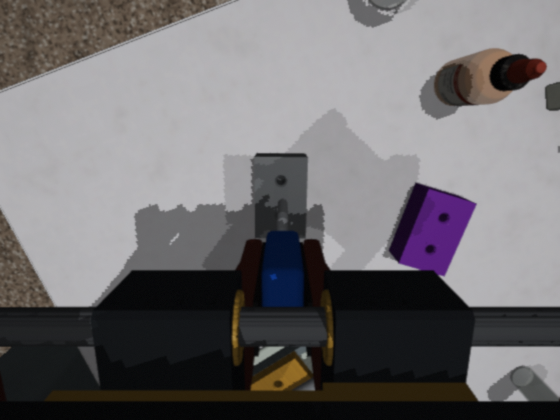

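```bash
python3 -m crank '[{"travel":[0,0,-0.02],"turn":-0.5},{"travel":[0,0,-0.02],"turn":-0.9},{"travel":[0,0,-0.02],"turn":-0.9},{"travel":[0,0,-0.02],"turn":-0.9},{"travel":[0,0,-0.02],"turn":-0.9},{"travel":[0,0,-0.02],"turn":-0.9},{"travel":[0,0,-0.02],"turn":-0.8},{"travel":[0,0,0],"turn":-0.3},{"travel":[0,0,0],"turn":0}]' -1
python3 - <<'E'
from h import *
plan(495,50,188,.29)
E
```

```text
t: 7.8
ee_pos: [524.7, 299.6, 185.2]
orientation: [1.864, 2.528, -0.026]
ft_force: [0.2, -0.1, -1.5]
width: 16.0
t 7.8 pos [524.7 299.6 185.2] ang 0.3001 q [ 0.5   0.46  1.71 -0.01  0.99  0.21] w 16.0 F [ 0.2 -0.1 -1.5] M [-0.06  0.01 -0.05]
tool shift mm [-229.7 -102.2    0.9] units [-4.594 -2.044  0.018] turn units 0.101 tilt [-0.0098 -0.0135 -0.9999]
```

```bash
python3 -m crank '[{"travel":[-0.25,-0.1,-0.01],"turn":0.02},{"travel":[-0.55,-0.25,-0.01],"turn":0.02},{"travel":[-0.55,-0.25,-0.01],"turn":0.02},{"travel":[-0.55,-0.25,-0.01],"turn":0.02},{"travel":[-0.55,-0.25,-0.01],"turn":0.02},{"travel":[-0.55,-0.25,-0.01],"turn":0},{"travel":[-0.55,-0.25,-0.01],"turn":0},{"travel":[-0.55,-0.25,-0.01],"turn":0},{"travel":[-0.4,-0.15,-0.01],"turn":0},{"travel":[0,0,0],"turn":0},{"travel":[0,0,0],"turn":0},{"travel":[0,0,0],"turn":0}]' -1
python3 - <<'E'
from h import *
plan(495,50,188,.29)
K,r,t=cam("wrist"); np.savez("w6.npz",K=K,r=r,t=t)
im=imaging.get_image("wrist");cv2.imwrite("pics/w6.png",im)
print(cam("wrist")[2]-t)
E
```

```text
t: 9.0
ee_pos: [485.8, 39.7, 189.9]
orientation: [-1.889, -2.505, 0.038]
ft_force: [0.1, 0.6, -1.2]
width: 15.9
t 9.0 pos [485.8  39.7 189.9] ang 0.2784 q [ 0.07  0.3   1.96 -0.02  0.9  -0.2 ] w 15.9 F [ 0.1  0.6 -1.2] M [-0.05  0.03 -0.01]
tool shift mm [ 7.4 11.7  1.6] units [0.148 0.235 0.031] turn units -0.116 tilt [-0.0179 -0.0171 -0.9997]
[-0.04637215 -0.03755778 -0.01698352]
```

View pics/w6.png

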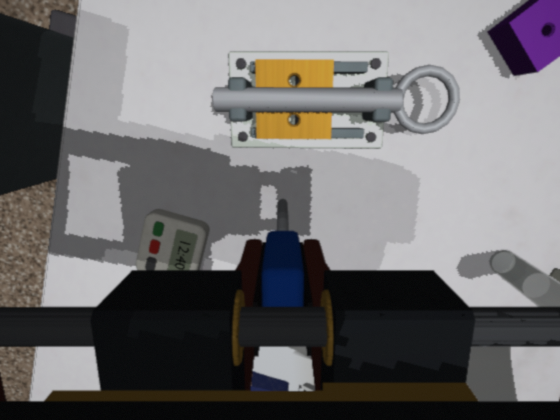

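Run:
```python
import cv2
a=cv2.imread("pics/w6.png")[35:165,205:400]
cv2.imwrite("pics/w6c.png",cv2.resize(a,None,fx=4,fy=4,interpolation=2))
```

```text
(no output)
```

View pics/w6c.png

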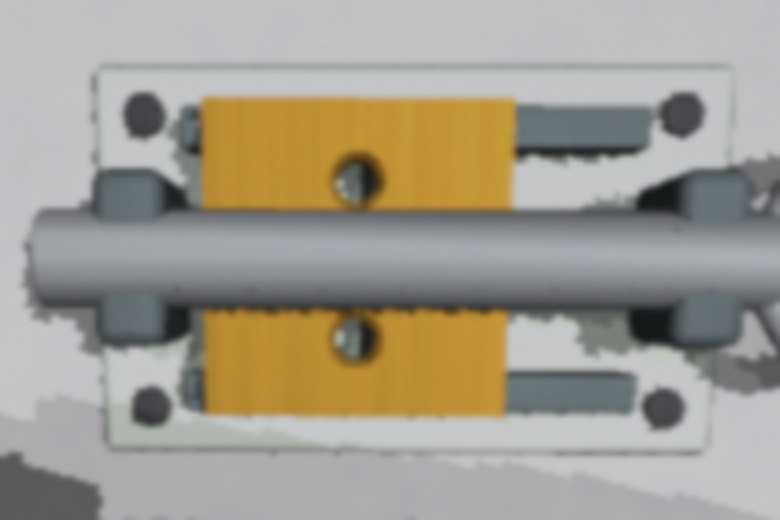

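Run:
```python
from fit import *
d=np.load("w6.npz"); c=(d['K'],d['r'],d['t'])
cams["w"]=c
W=lambda u,v:(205+(u+.5)/4-.5,35+(v+.5)/4-.5)
h=[ray("w",W(358,180),34,c),ray("w",W(357,339),34,c)]
print("holes",np.round(h,1),"mid",np.mean(h,0),"dist",np.linalg.norm(h[0]-h[1]),"yaw",np.arctan2(-(h[0]-h[1])[0],(h[0]-h[1])[1]))
P=[("w",(-30,30,34),W(204,98)),("w",(30,30,34),W(514,98)),("w",(30,-30,34),W(506,414)),("w",(-30,-30,34),W(204,413)),("w",(0,15,34),W(358,180)),("w",(0,-15,34),W(357,339))]
p=fit(P,[475,115,.29])
F=[("w",(-67,40,3),W(97,67)),("w",(67,40,3),W(733,67)),("w",(67,-40,3),W(709,452)),("w",(-67,-40,3),W(107,450))]
f=fit(F,[475,115,.29])
dd=p[:2]-f[:2];print("s",np.cos(f[2])*dd[0]+np.sin(f[2])*dd[1],-np.sin(f[2])*dd[0]+np.cos(f[2])*dd[1])
# rod edge check: silhouettes at rod axis pts
for X in(-60,0,50):
    print(proj("w",place([(X,0,45)],*f),c))
# where is u-bolt's grip as held
print(proj("w",[[485.8,39.7,190]],c))
```

```text
holes [[466.4 129.   34. ]
 [474.7 100.3  34. ]] mid [470.53330038 114.66556523  34.        ] dist 29.88077925989055 yaw 0.27975339380860037
[4.70423002e+02 1.14674646e+02 2.74873249e-01] 15.749077065052475 [[-0.6, -0.4], [0.6, -0.4], [-0.3, 0.6], [0.6, 0.5], [-0.0, -0.1], [-0.2, 0.0]]
[4.81752763e+02 1.17665657e+02 2.75986181e-01] 15.812843388471569 [[-0.6, -0.1], [0.7, -0.3], [-0.2, 0.3], [0.1, 0.2]]
s -11.716046580894933 0.20949136730417228
[[230.23956477  99.50603918]]
[[309.51724595  99.62702008]]
[[376.14146608  99.7286913 ]]
[[281.75373813 275.8281444 ]]
```

```bash
cat >> h.py <<'E'
# u-bolt foot in tool frame: fixed at grasp; tool z ~ along legs
FT=np.array([-0.4,0.0,77.3])
def ub(tx=470.5,ty=114.7,tz=60,ya=.277):
    o,R=tool(); f=o["ee_pos"]+R@FT; cur=np.arctan2(R[1,1],R[0,1])
    l=R.T@(np.array([tx,ty,tz])-f)
    print("t",round(o["t"],2),"TCP",o["ee_pos"].round(1),"foot",f.round(1),"ang",round(cur,4),"w",round(o["width"],1),"F",np.round(o["ft_force"],1),"M",np.round(o["moment"],2))
    d=f[:2]-np.array([470.5,114.7]);c,s=np.cos(.277),np.sin(.277)
    print("foot rel hole (bracket axes)",round(c*d[0]+s*d[1],2),round(-s*d[0]+c*d[1],2))
    print("units",(l/50).round(3),"turn units",round((cur-ya)/.1,3),"tilt",R[:,2].round(4),"tilt in tool-bracket x(rod),y",round(R[0,2]*c+R[1,2]*s,4),round(-R[0,2]*s+R[1,2]*c,4))
E
python3 - <<'E'
from h import *
ub(tz=110)
o,R=tool()
d=np.load("w6.npz"); c=(d['K'],d['r'],d['t'])
pt=lambda v: proj("w",[o["ee_pos"]+R@np.array(v,float)],c)[0].round(1)
print("tip front",pt([14.6,0,77.3]),pt([17.6,0,75]),"crown front",pt([14.6,0,31]),"grip top front",pt([12.6,0,-20.7]),pt([12.6,0,29]))
a=cv2.imread("pics/w6.png")[180:310,220:350]
cv2.imwrite("pics/w6d.png",cv2.resize(a,None,fx=5,fy=5,interpolation=2))
E
```

```text
t 9.05 TCP [485.8  39.9 189.9] foot [484.5  38.2 112.6] ang 0.2788 w 16.2 F [ 0.1 -0.2 -1.3] M [-0.06  0.01  0.03]
foot rel hole (bracket axes) -7.42 -77.42
units [1.549 0.152 0.031] turn units 0.018 tilt [-0.0179 -0.0172 -0.9997] tilt in tool-bracket x(rod),y -0.0219 -0.0116
tip front [282.1 200.9] [282.1 197. ] crown front [282. 222.] grip top front [281.8 267.4] [282. 227.]
```

View pics/w6d.png

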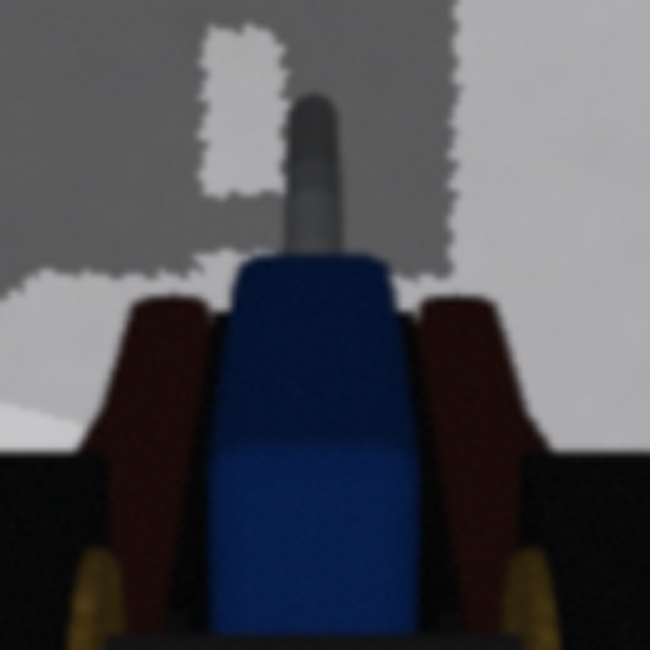

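```bash
sed -i 's/^FT=.*/FT=np.array([-1.4,0.3,77.3])/' h.py
python3 -m crank '[{"travel":[0.3,0.02,0.05],"turn":0},{"travel":[0.5,0.03,0.05],"turn":0},{"travel":[0.4,0.03,0.1],"turn":0},{"travel":[0.2,0.02,0.2],"turn":0},{"travel":[0.1,0.0,0.2],"turn":0},{"travel":[0,0,0.1],"turn":0},{"travel":[0,0,0],"turn":0},{"travel":[0,0,0],"turn":0}]' -1
python3 - <<'E'
from h import *
ub()
for n in("top","scene"): cv2.imwrite(f"pics/{n}1.png",imaging.get_image(n)) if n=="scene" else 0
cv2.imwrite("pics/w7.png",imaging.get_image("wrist"))
E
```

```text
t: 9.85
ee_pos: [469.2, 118.6, 150.7]
orientation: [-1.882, -2.511, 0.039]
ft_force: [0.5, 0.1, -1.4]
width: 16.1
t 9.85 TCP [469.2 118.6 150.7] foot [468.4 115.9  73.5] ang 0.2842 w 16.1 F [ 0.5  0.1 -1.4] M [-0.07 -0.02  0.01]
foot rel hole (bracket axes) -1.64 1.76
units [-0.032  0.038  0.269] turn units 0.072 tilt [-0.018  -0.0177 -0.9997] tilt in tool-bracket x(rod),y -0.0221 -0.0121
```

View pics/w7.png

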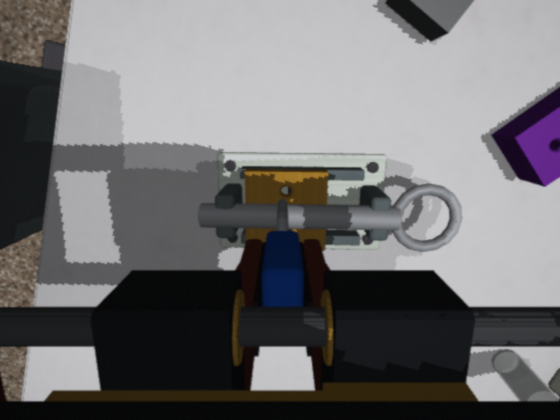

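```bash
python3 -m crank '[{"travel":[-0.03,0.04,-0.6],"turn":0.07},{"travel":[0,0,-0.6],"turn":0},{"travel":[0,0,0],"turn":0},{"travel":[0,0,0],"turn":0}]' -1
python3 -c "
from h import *
ub()"
python3 -m crank '[{"travel":[0,0,0.5],"turn":0},{"travel":[0,0,0.5],"turn":0},{"travel":[0,0,0.2],"turn":0},{"travel":[0,0,0],"turn":0},{"travel":[0,0,0],"turn":0}]' -1
python3 -c "
from h import *
ub()"
```

```text
t: 10.35
ee_pos: [473.2, 116.9, 213.0]
orientation: [-1.895, -2.501, 0.039]
ft_force: [-0.2, 0.7, -0.1]
width: 15.9
t 10.35 TCP [473.2 116.9 213. ] foot [472.5 114.3 135.8] ang 0.2736 w 15.9 F [-0.2  0.7 -0.1] M [-0.05  0.04  0.04]
foot rel hole (bracket axes) 1.78 -0.97
units [ 0.038 -0.003  1.515] turn units -0.034 tilt [-0.0174 -0.0176 -0.9997] tilt in tool-bracket x(rod),y -0.0215 -0.0122
t: 10.85
ee_pos: [471.4, 114.7, 149.5]
orientation: [-1.897, -2.499, 0.04]
ft_force: [0.4, -0.8, -1.0]
width: 16.0
t 10.85 TCP [471.4 114.7 149.5] foot [470.7 112.   72.2] ang 0.2721 w 16.0 F [ 0.4 -0.8 -1. ] M [-0.03  0.04  0.03]
foot rel hole (bracket axes) -0.57 -2.62
units [0.055 0.017 0.243] turn units -0.049 tilt [-0.0186 -0.0179 -0.9997] tilt in tool-bracket x(rod),y -0.0228 -0.0121
```

```bash
python3 -m crank '[{"travel":[0.05,-0.3,-0.1],"turn":0},{"travel":[0,-0.3,0],"turn":0},{"travel":[0,0,0],"turn":0},{"travel":[0,0,0],"turn":0}]' -1
python3 -c "
from h import *
ub()"
python3 -m crank '[{"travel":[0,0.3,0],"turn":0},{"travel":[0,0.3,0],"turn":0},{"travel":[0,0,0],"turn":0},{"travel":[0,0,0],"turn":0}]' -1
python3 -c "
from h import *
ub()"
```

```text
t: 11.25
ee_pos: [439.6, 108.7, 157.5]
orientation: [-1.898, -2.5, 0.037]
ft_force: [-0.7, 0.7, -0.6]
width: 15.9
t 11.25 TCP [439.6 108.7 157.5] foot [439.1 106.1  80.2] ang 0.2722 w 15.9 F [-0.7  0.7 -0.6] M [-0.07  0.   -0.05]
foot rel hole (bracket axes) -32.58 0.35
units [0.001 0.66  0.391] turn units -0.048 tilt [-0.016  -0.0173 -0.9997] tilt in tool-bracket x(rod),y -0.0201 -0.0123
t: 11.65
ee_pos: [470.4, 117.3, 158.2]
orientation: [-1.899, -2.502, 0.033]
ft_force: [0.0, -0.1, -0.6]
width: 16.0
t 11.65 TCP [470.4 117.3 158.2] foot [470.  114.8  81. ] ang 0.2723 w 16.0 F [ 0.  -0.1 -0.6] M [-0.06  0.04  0.02]
foot rel hole (bracket axes) -0.43 0.18
units [0.002 0.016 0.419] turn units -0.047 tilt [-0.0132 -0.0167 -0.9998] tilt in tool-bracket x(rod),y -0.0173 -0.0124
```

```bash
python3 -m crank '[{"travel":[0,-0.3,0],"turn":-0.04},{"travel":[0,-0.3,0],"turn":0},{"travel":[0,0,0],"turn":0},{"travel":[0,0,0],"turn":0},{"travel":[0,0.3,0],"turn":0},{"travel":[0,0.3,0],"turn":0},{"travel":[0,0,0],"turn":0},{"travel":[0,0,0],"turn":0},{"travel":[0,-0.3,0],"turn":0},{"travel":[0,-0.3,0],"turn":0},{"travel":[0,0,0],"turn":0},{"travel":[0,0,0],"turn":0},{"travel":[0,0.3,0],"turn":0},{"travel":[0,0.3,0],"turn":0},{"travel":[0,0,0],"turn":0},{"travel":[0,0,0],"turn":0}]' -1
python3 -c "
from h import *
ub()"
```

```text
t: 13.25
ee_pos: [470.2, 117.3, 157.9]
orientation: [-1.894, -2.505, 0.034]
ft_force: [-0.7, 0.1, -1.2]
width: 15.9
t 13.25 TCP [470.2 117.3 157.9] foot [469.9 114.8  80.7] ang 0.2761 w 15.9 F [-0.7  0.1 -1.2] M [-0.04  0.   -0.02]
foot rel hole (bracket axes) -0.59 0.24
units [0.    0.019 0.413] turn units -0.009 tilt [-0.0135 -0.0167 -0.9998] tilt in tool-bracket x(rod),y -0.0176 -0.0124
```

```bash
python3 -m crank '[{"travel":[0,0.02,0.15],"turn":0},{"travel":[0,0,0.2],"turn":0},{"travel":[0,0,0.1],"turn":0},{"travel":[0,0,0],"turn":0},{"travel":[0,0,0],"turn":0}]' -1
python3 - <<'E'
from h import *
ub(tz=40)
K,r,t=cam("wrist"); np.savez("w8.npz",K=K,r=r,t=t)
im=imaging.get_image("wrist")
cv2.imwrite("pics/w8.png",cv2.resize(im[150:300,190:400],None,fx=3.5,fy=3.5,interpolation=2))
im=imaging.get_image("scene")
cv2.imwrite("pics/s8.png",cv2.resize(im[160:270,200:310],None,fx=5,fy=5,interpolation=2))
E
```

```text
t: 13.75
ee_pos: [469.0, 116.7, 132.4]
orientation: [-1.893, -2.504, 0.037]
ft_force: [-0.1, 0.4, -1.3]
width: 15.6
t 13.75 TCP [469.  116.7 132.4] foot [468.4 114.1  55.1] ang 0.276 w 15.6 F [-0.1  0.4 -1.3] M [-0.03  0.02  0.04]
foot rel hole (bracket axes) -2.16 -0.01
units [0.004 0.049 0.302] turn units -0.01 tilt [-0.0165 -0.0175 -0.9997] tilt in tool-bracket x(rod),y -0.0207 -0.0123
```

View pics/w8.png

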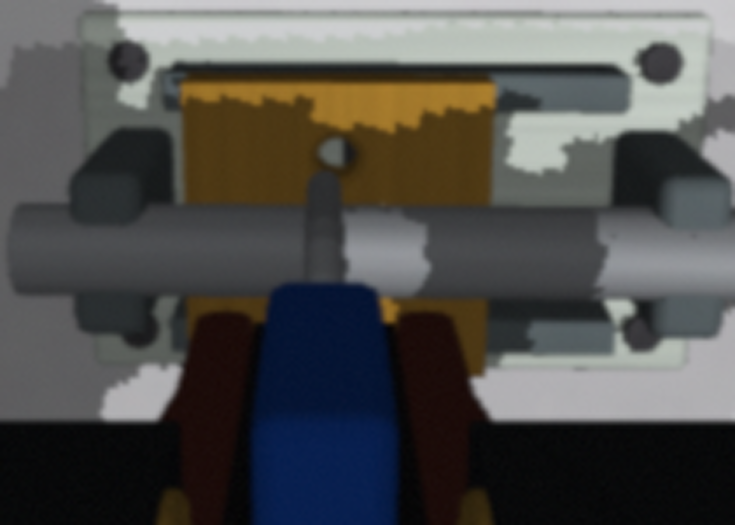

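View pics/s8.png

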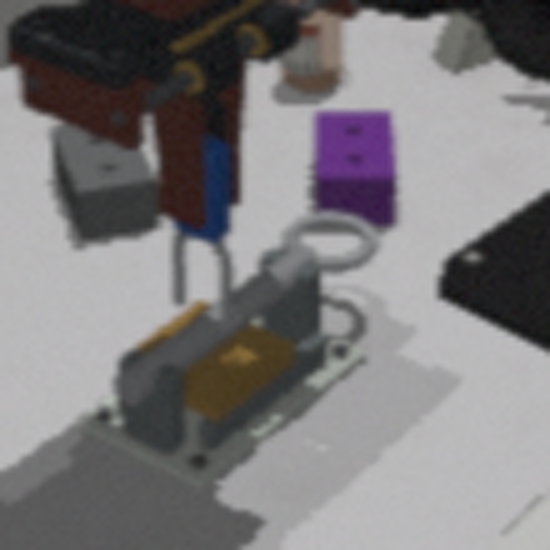

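Run:
```python
from h import *
d=np.load("w8.npz"); c=(d['K'],d['r'],d['t'])
h=ray("w",(286.3,193.7),34,c); o,R=tool()
print("hole in tool",R.T@(h-o["ee_pos"]))
print("tip extreme model",proj("w",[o["ee_pos"]+R@np.array([16.6-1.4,0,75.])],c), proj("w",[o["ee_pos"]+R@np.array([16.6,0,75.])],c))
```

```text
hole in tool [14.91401269  2.62952491 98.51995021]
tip extreme model [[282.38199993 201.22551656]] [[282.38154411 199.00397811]]
```

```bash
python3 -m crank '[{"travel":[0.01,0.05,0.08],"turn":0},{"travel":[0,0,0.08],"turn":0},{"travel":[0,0,0.04],"turn":0},{"travel":[0,0,0],"turn":0},{"travel":[0,0,0],"turn":0}]' -1
python3 - <<'E'
from h import *
ub(tz=34)
K,r,t=cam("wrist"); np.savez("w9.npz",K=K,r=r,t=t)
im=imaging.get_image("wrist")
cv2.imwrite("pics/w9.png",cv2.resize(im[150:300,190:400],None,fx=3.5,fy=3.5,interpolation=2))
E
```

```text
t: 14.35
ee_pos: [472.1, 118.0, 122.3]
orientation: [-1.894, -2.505, 0.035]
ft_force: [0.9, -0.0, -0.9]
width: 16.0
t 14.35 TCP [472.1 118.  122.3] foot [471.7 115.4  45.1] ang 0.276 w 16.0 F [ 0.9 -0.  -0.9] M [-0.01  0.04  0.01]
foot rel hole (bracket axes) 1.31 0.39
units [-0.005 -0.022  0.222] turn units -0.01 tilt [-0.0145 -0.017  -0.9998] tilt in tool-bracket x(rod),y -0.0186 -0.0124
```

View pics/w9.png

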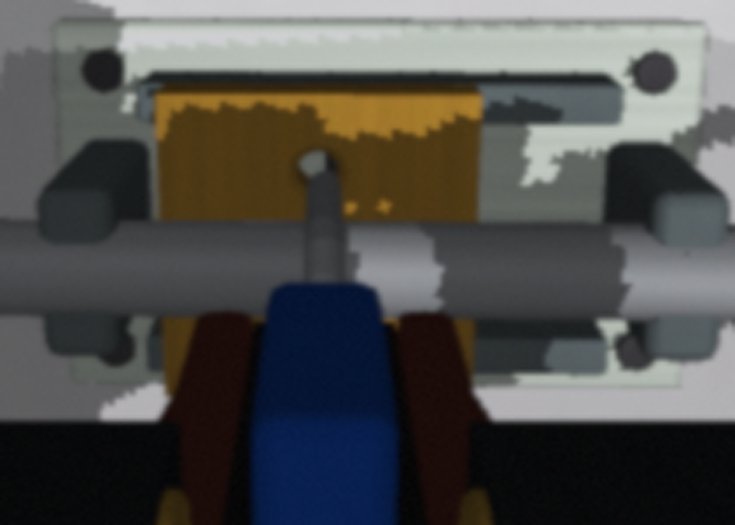

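```bash
python3 -m crank '[{"travel":[0,-0.018,0.06],"turn":0},{"travel":[0,0,0.04],"turn":0},{"travel":[0,0,0],"turn":0},{"travel":[0,0,0],"turn":0}]' -1
python3 - <<'E'
from h import *
ub(tz=34)
im=imaging.get_image("wrist")
cv2.imwrite("pics/w10.png",cv2.resize(im[160:260,220:340],None,fx=6,fy=6,interpolation=2))
E
```

```text
t: 14.8
ee_pos: [471.1, 117.6, 117.1]
orientation: [-1.894, -2.505, 0.035]
ft_force: [0.3, -0.6, -0.3]
width: 15.7
t 14.8 TCP [471.1 117.6 117.1] foot [470.7 115.1  39.8] ang 0.276 w 15.7 F [ 0.3 -0.6 -0.3] M [-0.06  0.06 -0.02]
foot rel hole (bracket axes) 0.25 0.29
units [-0.004 -0.003  0.117] turn units -0.01 tilt [-0.0142 -0.0169 -0.9998] tilt in tool-bracket x(rod),y -0.0183 -0.0124
```

View pics/w10.png

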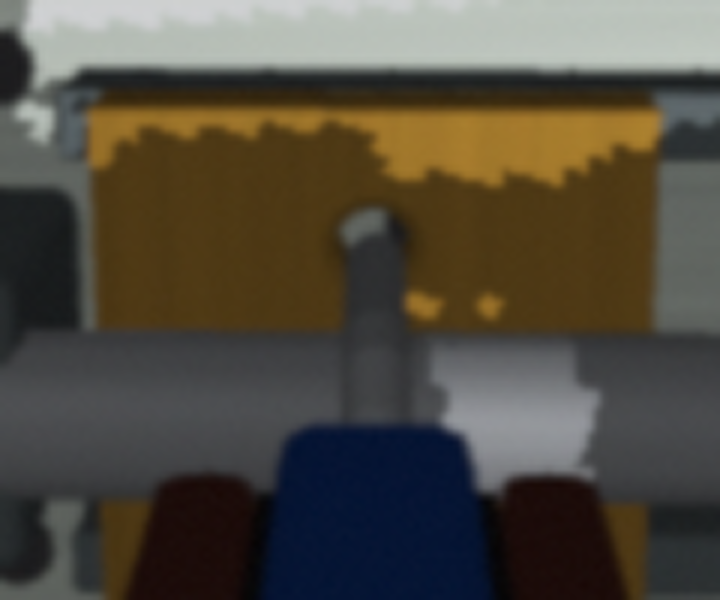

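```bash
python3 -m crank '[{"travel":[0,-0.006,0.04],"turn":0},{"travel":[0,0,0.04],"turn":0},{"travel":[0,0,0.04],"turn":0},{"travel":[0,0,0],"turn":0},{"travel":[0,0,0],"turn":0}]' -1
python3 - <<'E'
from h import *
ub(tz=34)
im=imaging.get_image("wrist")
cv2.imwrite("pics/w11.png",cv2.resize(im[160:260,220:340],None,fx=6,fy=6,interpolation=2))
E
```

```text
t: 15.35
ee_pos: [470.8, 117.4, 110.6]
orientation: [-1.894, -2.505, 0.034]
ft_force: [-0.9, -0.0, -1.5]
width: 15.9
t 15.35 TCP [470.8 117.4 110.6] foot [470.4 114.9  33.4] ang 0.276 w 15.9 F [-0.9 -0.  -1.5] M [-0.02  0.03 -0.02]
foot rel hole (bracket axes) -0.09 0.21
units [-0.004  0.002 -0.013] turn units -0.01 tilt [-0.014  -0.0169 -0.9998] tilt in tool-bracket x(rod),y -0.0181 -0.0124
```

View pics/w11.png

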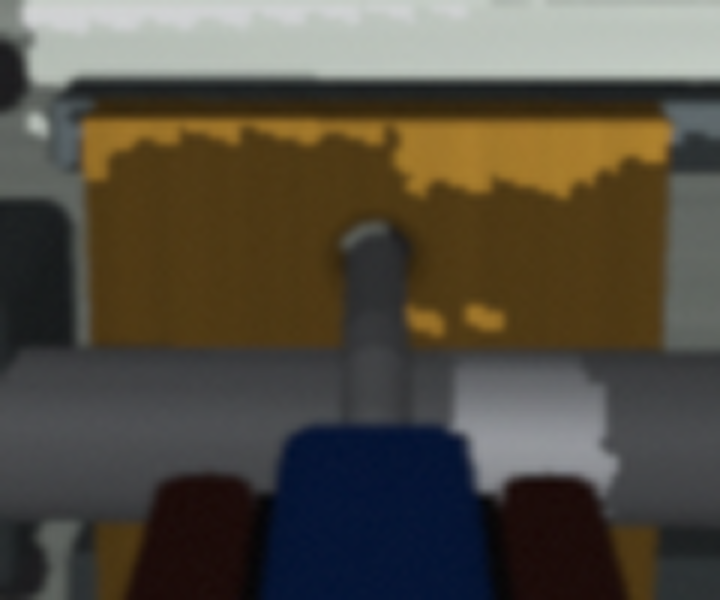

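```bash
python3 -m crank '[{"travel":[0,-0.003,0.03],"turn":0},{"travel":[0,0,0.03],"turn":0},{"travel":[0,0,0],"turn":0}]' -1
python3 -c "
from h import *
ub(tz=18)"
```

```text
t: 15.7
ee_pos: [470.6, 117.4, 107.5]
orientation: [-1.894, -2.505, 0.034]
ft_force: [0.1, 1.3, -0.9]
width: 15.8
t 15.7 TCP [470.6 117.4 107.5] foot [470.2 114.8  30.2] ang 0.2761 w 15.8 F [ 0.1  1.3 -0.9] M [-0.05  0.02 -0.04]
foot rel hole (bracket axes) -0.22 0.17
units [-0.     0.009  0.244] turn units -0.009 tilt [-0.0138 -0.0169 -0.9998] tilt in tool-bracket x(rod),y -0.0179 -0.0124
```

```bash
python3 -m crank '[{"travel":[0,0,0.03],"turn":0},{"travel":[0,0,0.03],"turn":0},{"travel":[0,0,0.03],"turn":0},{"travel":[0,0,0],"turn":0}]' -1
python3 -c "
from h import *
ub(tz=18)"
```

```text
t: 16.1
ee_pos: [470.6, 117.3, 102.6]
orientation: [-1.894, -2.505, 0.034]
ft_force: [0.4, 0.1, -1.6]
width: 15.9
t 16.1 TCP [470.6 117.3 102.6] foot [470.2 114.8  25.3] ang 0.2761 w 15.9 F [ 0.4  0.1 -1.6] M [-0.03  0.06 -0.  ]
foot rel hole (bracket axes) -0.31 0.15
units [-0.001  0.009  0.146] turn units -0.009 tilt [-0.0138 -0.0168 -0.9998] tilt in tool-bracket x(rod),y -0.0179 -0.0124
```

```bash
python3 -m crank '[{"travel":[0,0,0.03],"turn":0},{"travel":[0,0,0.03],"turn":0},{"travel":[0,0,0.03],"turn":0},{"travel":[0,0,0],"turn":0}]' -1
python3 -c "
from h import *
ub(tz=8)"
```

```text
t: 16.5
ee_pos: [470.5, 117.2, 97.7]
orientation: [-1.894, -2.505, 0.034]
ft_force: [0.5, -0.3, -1.1]
width: 16.0
t 16.5 TCP [470.5 117.2  97.7] foot [470.1 114.7  20.4] ang 0.276 w 16.0 F [ 0.5 -0.3 -1.1] M [-0.03  0.09 -0.01]
foot rel hole (bracket axes) -0.36 0.06
units [0.002 0.012 0.247] turn units -0.01 tilt [-0.0138 -0.0168 -0.9998] tilt in tool-bracket x(rod),y -0.0179 -0.0124
```

```bash
python3 -m crank '[{"travel":[0,0,0.03],"turn":0},{"travel":[0,0,0.03],"turn":0},{"travel":[0,0,0.03],"turn":0}]' -1
python3 -m crank '[{"travel":[0,0,0.03],"turn":0}]' -1
python3 -m crank '[{"travel":[0,0,0.03],"turn":0}]' -1
python3 -c "
from h import *
ub(tz=8)"
```

```text
t: 16.8
ee_pos: [470.0, 117.0, 93.0]
orientation: [-1.893, -2.505, 0.036]
ft_force: [-1.3, -1.1, 2.4]
width: 16.0
t: 16.9
ee_pos: [469.8, 116.9, 91.4]
orientation: [-1.893, -2.505, 0.036]
ft_force: [-0.6, -1.5, 2.3]
width: 15.5
t: 17.0
ee_pos: [469.8, 116.8, 89.9]
orientation: [-1.893, -2.505, 0.036]
ft_force: [-0.6, -0.4, 1.2]
width: 15.8
t 17.0 TCP [469.8 116.8  89.9] foot [469.3 114.2  12.6] ang 0.2762 w 15.8 F [-0.6 -0.4  1.2] M [-0.27  0.23  0.04]
foot rel hole (bracket axes) -1.3 -0.19
units [0.005 0.028 0.091] turn units -0.008 tilt [-0.0151 -0.0174 -0.9997] tilt in tool-bracket x(rod),y -0.0193 -0.0126
```

Past the noses, with only light drag. Now I'll move on to the crown contact in small steps.

```bash
python3 -m crank '[{"travel":[0,0.01,0.03],"turn":0}]' -1
python3 -m crank '[{"travel":[0,0.01,0.03],"turn":0}]' -1
python3 -m crank '[{"travel":[0,0,0.02],"turn":0}]' -1
python3 -c "
from h import *
ub(tz=8)"
```

```text
t: 17.1
ee_pos: [469.9, 116.8, 88.2]
orientation: [-1.893, -2.504, 0.037]
ft_force: [-2.8, -1.9, -0.6]
width: 15.9
t: 17.2
ee_pos: [470.0, 116.8, 86.4]
orientation: [-1.893, -2.504, 0.038]
ft_force: [-1.9, -1.0, 1.3]
width: 15.8
t: 17.3
ee_pos: [469.9, 116.7, 85.3]
orientation: [-1.893, -2.504, 0.038]
ft_force: [-3.0, -1.0, 12.4]
width: 16.0
t 17.3 TCP [469.9 116.7  85.3] foot [469.3 114.1   8. ] ang 0.2761 w 16.0 F [-3.  -1.  12.4] M [-0.28  0.8  -0.08]
foot rel hole (bracket axes) -1.35 -0.24
units [ 0.005  0.027 -0.   ] turn units -0.009 tilt [-0.017  -0.0179 -0.9997] tilt in tool-bracket x(rod),y -0.0212 -0.0126
```

```bash
python3 -m crank '[{"travel":[0,0,0.005],"turn":0},{"travel":[0,0,0],"turn":0}]' -1
python3 - <<'E'
from h import *
ub(tz=8)
im=imaging.get_image("scene")
cv2.imwrite("pics/s12.png",cv2.resize(im[150:270,190:310],None,fx=5,fy=5,interpolation=2))
E
```

```text
t: 17.5
ee_pos: [469.9, 116.8, 85.4]
orientation: [-1.893, -2.504, 0.039]
ft_force: [-2.5, -0.7, 1.6]
width: 16.1
t 17.5 TCP [469.9 116.8  85.4] foot [469.3 114.1   8.1] ang 0.2761 w 16.1 F [-2.5 -0.7  1.6] M [-0.27  0.49  0.01]
foot rel hole (bracket axes) -1.35 -0.24
units [0.005 0.027 0.002] turn units -0.009 tilt [-0.0172 -0.018  -0.9997] tilt in tool-bracket x(rod),y -0.0215 -0.0126
```

View pics/s12.png

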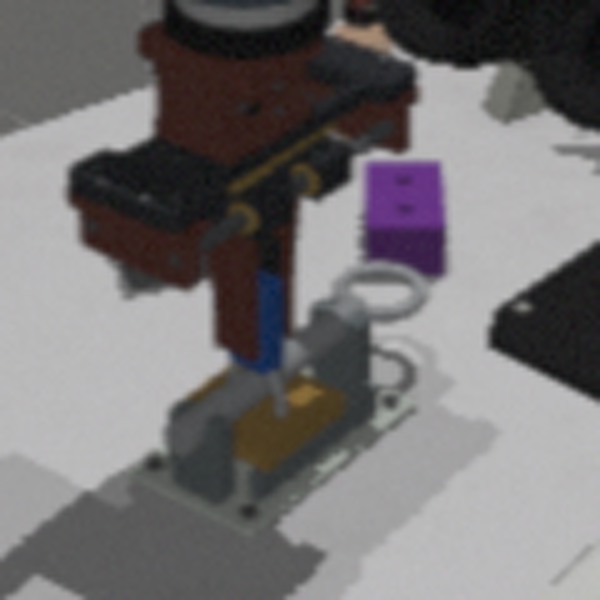

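```bash
python3 -m crank '[{"travel":[0,0,0.02],"turn":0}]' -1
python3 -m crank '[{"travel":[0,0,0],"turn":0},{"travel":[0,0,0],"turn":0},{"travel":[0,0,0],"turn":0}]' -0.3
python3 -c "
from h import *
ub(tz=8)"
```

```text
t: 17.65
ee_pos: [470.0, 116.8, 85.1]
orientation: [-1.893, -2.504, 0.039]
ft_force: [-7.4, 0.1, 23.4]
width: 15.8
t: 17.95
ee_pos: [471.7, 117.3, 85.5]
orientation: [-1.894, -2.505, 0.034]
ft_force: [0.6, 0.1, 0.4]
width: 30.4
t 17.95 TCP [471.7 117.3  85.5] foot [471.3 114.8   8.2] ang 0.276 w 30.4 F [0.6 0.1 0.4] M [-0.02  0.06 -0.04]
foot rel hole (bracket axes) 0.78 -0.15
units [ 0.003 -0.016  0.004] turn units -0.01 tilt [-0.0134 -0.0168 -0.9998] tilt in tool-bracket x(rod),y -0.0175 -0.0125
```

```bash
python3 -m crank '[{"travel":[0,0,0],"turn":0},{"travel":[0,0,0],"turn":0},{"travel":[0,0,0],"turn":0}]' 0.1
python3 -m crank '[{"travel":[0,0,-0.1],"turn":0},{"travel":[0,0,-0.2],"turn":0},{"travel":[0,0,-0.3],"turn":0},{"travel":[0,0,-0.5],"turn":0},{"travel":[0,0,-0.5],"turn":0},{"travel":[0,0,-0.4],"turn":0},{"travel":[-0.4,0,-0.2],"turn":0},{"travel":[-0.6,0,0],"turn":0},{"travel":[-0.4,0,0],"turn":0},{"travel":[0,0,0],"turn":0},{"travel":[0,0,0],"turn":0}]' 0.1
python3 - <<'E'
from h import *
ub()
K,r,t=cam("wrist"); np.savez("w13.npz",K=K,r=r,t=t)
im=imaging.get_image("wrist"); cv2.imwrite("pics/w13.png",im)
im=imaging.get_image("scene")
cv2.imwrite("pics/s13.png",cv2.resize(im[150:270,190:310],None,fx=5,fy=5,interpolation=2))
# model of home u-bolt: grip box in scene & wrist
h=(470.4,114.7,.277)
for n in("scene","wrist"):
  print(n,proj(n,place([(0,0,56),(0,0,106),(0,15,30)],*h)).round(1).tolist())
E
```

```text
t: 18.25
ee_pos: [472.1, 117.5, 85.2]
orientation: [-1.894, -2.506, 0.033]
ft_force: [0.1, 0.3, 1.0]
width: 47.7
t: 19.35
ee_pos: [493.9, 50.7, 208.7]
orientation: [1.89, 2.503, -0.026]
ft_force: [-0.4, -0.1, -0.2]
width: 48.5
t 19.35 TCP [493.9  50.7 208.7] foot [494.1  48.2 131.4] ang 0.2771 w 48.5 F [-0.4 -0.1 -0.2] M [-0.02  0.06  0.  ]
foot rel hole (bracket axes) 4.54 -70.42
units [ 1.428 -0.076  1.41 ] turn units 0.001 tilt [-0.0062 -0.0158 -0.9999] tilt in tool-bracket x(rod),y -0.0103 -0.0135
scene [[240.9, 221.4], [240.4, 204.2], [236.4, 227.9]]
wrist [[277.7, 111.0], [275.9, 111.3], [278.4, 92.3]]
```

View pics/w13.png

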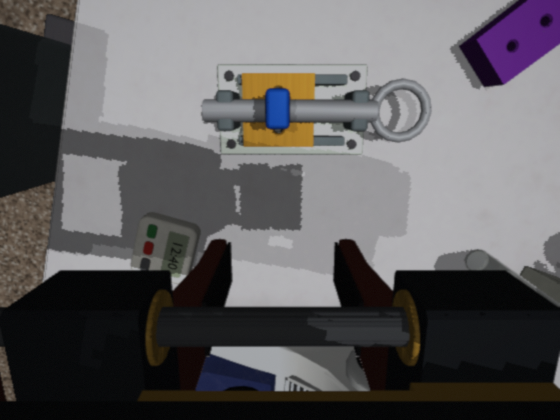

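View pics/s13.png

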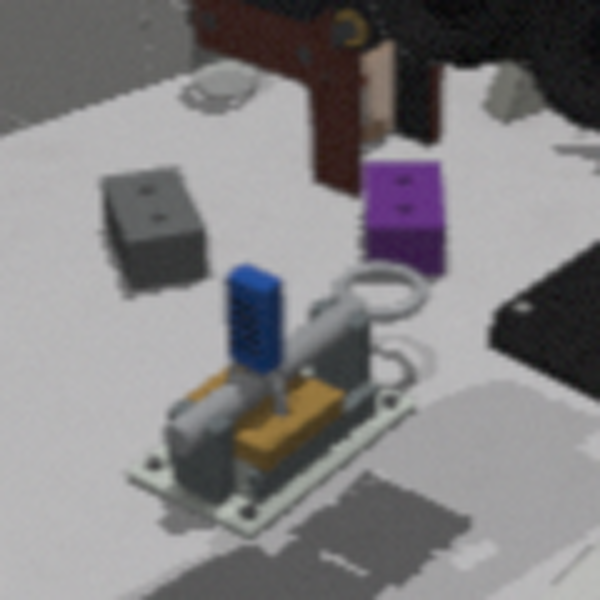

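```bash
python3 -c "
from workcell import workorder
print(workorder.close_job())"
```

```text
the job is handed in; nothing more can be done
None
```

The U-bolt is fully home in the bracket and released, and I handed the job in at about 19 s of the 64 s allowed. No verdict came back.

**What I did:** I lifted the U-bolt from the grey parking block. From the wrist camera I placed the plate's holes about 12 mm to the −x side of the bracket's middle. Both legs went in without touching the plate. They passed the spring noses at about 2–3 N in the readings, so the 4–8 N peak probably fell between rows. I pushed until the crown stopped on the rod, with the tips at about z = 8 mm, then opened the jaws and backed off.

**Last checks:**
- **Seating:** the final press read 23 N against a hard stop, under the 30 N limit.
- **Picture after release:** the U-bolt stands upright on the rod, and its grip top is within about 1 pixel of the predicted home position in the scene view.
- **Force at the end:** the wrist read about zero, with the gripper clear.

**Disagreements and limits:**
- The top camera's first estimate of the U-bolt was about 4–5 mm off in y, so I used the wrist camera instead.
- The tool stayed tilted by about 1° throughout. At the end of the push it had also drifted about 1.4 mm along the rod, and it sprang back on release.
- I checked the other things on the worktop only by their appearance in the last pictures, and not all of them were in view.

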